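# Slide a row of tins home into the tin bay with the pusher

## Robot

A 7-joint arm with a two-finger parallel gripper is mounted at the origin on a cart in front of the work surface, level with it; the furniture and walls round the work are solid. World frame = base frame: x ahead of the robot, y to its left, z up, the work surface at z = 0. Lengths are in m, angles in rad, forces in N, time in s.
With the tool pointing down it reaches from about 0.4 to 0.9 m from the base axis. Payload 5.6 kg.
Tool frame: the origin (TCP) lies midway between the tips of the shut fingers; the grasp point (between the pads) lies 19 mm behind it; z points along the fingers, y is the line along which they close (so a half turn about z gives the same grasp; the last joint's range is limited). The gripper opens to 92 mm and grips with 3 to 60 N. Pads are 20 mm wide; open, the fingers measure 128 mm over their backs; the gripper's body (75 mm by 189 mm) begins 69 mm behind the grasp point.
Start: joints at [1.081, 0.468, -0.012, 1.603, 0.006, 1.071, -0.056], TCP at [0.281, -0.586, 0.215] pointing down, gripper open.
Joint ranges: [-2.53, 2.53], [-0.31, 2.02], [-1.57, 1.55], [0.28, 2.44], [-1.29, 4.43], [0.15, 1.84], [-2.92, 2.92]. Speed limits (rad/s): [2.57, 2.57, 3.14, 3.14, 3.14, 3.14, 3.14].

## Interface

Orientations are given as [roll, pitch, yaw] about the fixed x, y, z axes, in that order (R = Rz(yaw) Ry(pitch) Rx(roll)).
In Python, from cell import env, vision gives the robot as it stands.
- The arm moves only by the shell command python3 -m crank 'ROWS' [FORCE]. ROWS is JSON, a list of rows, each an object with "rotation": the turn, a rotation vector about the tool's x, y, z in degrees, a list of three; "linear": the shift along the tool's x, y, z in cm, a list of three; "hand": the closure, from 0 (fully open) to 1 (shut). In form: [{"rotation": [wx, wy, wz], "linear": [x, y, z], "hand": hand}, ...]. A call has 1 to 8 rows; each row is the pose to reach, as a shift and turn from the pose commanded when the call began, along the tool's axes at that moment; what a row does not reach only later rows make up. A row lasts 1/8 s, in which the tool goes at most 62.5 mm and 10.7 degrees, less where a joint would pass 70% of its speed; a pose out of reach is approached as far as the arm can. A call with a gripper value outside its range is refused whole. The fingers move at their own pace and stop on an object; FORCE is the grip in N (left out, the last holds). Time passes only in rows, so rows that repeat a pose let the fingers close. It gives the time, the measured TCP pose, the force, the opening and the grip force at its end, in the units of the state.
- env.get_obs(): the state, without advancing time (a new reading comes with each control period).
- vision.capture(name): name is "side" or "top" or "wrist"; returns (picture, depth): 420x560x3 uint8, red, green, blue; 420x560 float32, m along the optical axis (not along the pixel's ray), 0 where there is no reading.
- vision.camera_params(name): a dict with "fx", "fy", "cx", "cy" (pixels), "D" ([k1, k2, p1, p2, k3] as OpenCV has them; the pictures are not rectified), "extrinsics" (4x4, takes a point from world to camera coordinates). Camera axes: x right, y up, looking along -z (the intrinsics and any distortion apply to the point x, -y, -z); pixel columns grow to the right and rows downward; lengths in m; the calibration is good to about 2 mm. A picture is of the moment at which its call begins: read the wrist's pose just before it. camera_params takes no time and is no camera call; for the wrist camera it gives the pose at the moment of the call.
- env.close_job(): hands the job in; it is judged then, once.
The state is a dict: "time": time; "joint_positions": joint angles; "joint_velocities": joint speeds; "effort": joint torques, N m; "ee_pos": TCP position; "ee_rot": TCP orientation; "wrist_force": force on the tool from outside, world axes, zero at the start; "wrist_torque": the same for the moment, N m; "finger_gap": finger opening in m; "grasp_force": force on a finger pad.
Only numpy, scipy, OpenCV 4.12 (cv2) and the standard library are available. Lean on these libraries where they do the work, as an engineer would, in place of code of your own. Each camera call takes 0.05 s, during which the arm holds its last target. There are 200 camera calls.

## Task

Lift the wooden pusher straight up out of its stand, against the spring catches, and with its long bar slide the row of three tins as one straight block into the wooden bay, until every tin is fully home against the back stop. Keep the row closed up and the tins upright and on the worktop, move them only with the pusher (never with the gripper itself), and leave the bystanding things where they are. Finish with the pusher released and standing upright on the worktop.

Things in the scene. Friction and masses are not known exactly. Their poses are not given: they have to be found in the camera images.
- pusher_grip (a point): Wooden pusher, 0.28 kg, alike front and back, an upside-down T: bar 200 (y) x 30 (x) x 40 mm high; from its middle a flat handle 18 (x) x 44 mm (y) rises to 120 mm over the underside. Stands by itself; starts in the stand. Point: on the handle's centre line, 95 mm above the bar's underside; grip here, across the 18 mm, and the fingertips clear the tin tops. z up.
- stand: Fixed dark wooden stand, base 80 x 252 x 10 mm, origin under its centre; the pusher rests on the base, bar along y. End blocks 59 mm high and cheeks 43 mm high hold the bar's ends; a sprung steel pin in each block catches over a rib on the bar's end. Straight up, the pins give within 15 mm at some 10 to 20 N in all; the bar is clear of the blocks when raised 60 mm.
- bay: Fixed three-sided wooden stall with no floor. Origin on the worktop at the middle of the back stop's inner face; x points inwards (mouth to stop), y left. Side walls' inner faces at y = +-125 mm, 40 mm high, 70 mm deep, then flared ends to 100 mm before the stop (mouth about 285 mm). Stop 45 mm high, thin rail on it to 65 mm. A tin fully home has its centre at x = -38 mm.
- tin_mid: Middle tin of the row: ordinary closed round food tin, 75 mm diameter, 58 mm high, about 0.25 kg, standing upright; origin at the centre of its underside (z = 0 on the worktop). The row starts outside the mouth of the bay, some 10 to 12 cm short of home, a little askew and off to one side; the tins are about 2 to 4 mm apart.
- tin_left: Tin at the left (+y) end of the row: ordinary closed round food tin, 75 mm diameter, 58 mm high, about 0.25 kg, standing upright; origin at the centre of its underside (z = 0 on the worktop). 
- tin_right: Tin at the right (-y) end of the row: ordinary closed round food tin, 75 mm diameter, 58 mm high, about 0.25 kg, standing upright; origin at the centre of its underside (z = 0 on the worktop). 
- jam_jar: Bystander: jam jar, 66 mm diameter, 100 mm high, beside the right wall of the bay; origin at the centre of its underside.
- tumbler: Bystander: drinking glass, 81 mm diameter, 91 mm high, to the left of the row; origin at the centre of its underside.
- flask: Bystander: tall bulb-shaped glass flask of pickled vegetables, 84 mm diameter, 210 mm high, behind the stand; origin at the centre of its underside.
There are look-alikes about, which are no part of the job. Leave any blue or turquoise look-alike of the tin_mid alone.

How it is judged:
By the outcome, as a careful person would: the job done as asked, in the order asked, and still so for the second after the job is handed in, with the robot touching nothing.
It also fails if it takes over 45 s, if anything falls off the work surface, if the arm or the gripper's body presses on something with over 40 N, if the wrist force passes 120 N, or if a joint passes its speed limit or range.

## Working session

There is one attempt and no reset: what is moved stays moved. The work goes in short steps, Python scripts to look and compute and a shell command to move; the robot and the scene stay as the last step left them, time stands still between calls to the robot, and variables do not carry over. Pictures are saved under pics/ and viewed, at most 10 in all, crops included, and the job is handed in when it is done.

```bash
mkdir -p pics
cat > h.py <<'E'
import numpy as np, cv2
from cell import env, vision
def cap(n,f):
    p=vision.camera_params(n); a,d=vision.capture(n); np.savez('pics/'+f+'.npz',a=a,d=d,E=p['extrinsics'],K=[p['fx'],p['fy'],p['cx'],p['cy']],D=p['D'])
    cv2.imwrite('pics/'+f+'.png',a[:,:,::-1]); return a,d,p
def cloud(d,p):
    h,w=d.shape; v,u=np.mgrid[:h,:w].astype(float)
    K=np.array([[p['fx'],0,p['cx']],[0,p['fy'],p['cy']],[0,0,1]])
    q=cv2.undistortPoints(np.stack([u.ravel(),v.ravel()],1)[:,None],K,np.array(p['D'],float))[:,0].reshape(h,w,2)
    c=np.stack([q[...,0]*d,-q[...,1]*d,-d,np.ones_like(d)],-1)
    W=(c@np.linalg.inv(np.array(p['extrinsics'])).T)[...,:3]; W[d<=0]=np.nan; return W
E
python3 - <<'E'
from h import *
for n in('top','side'):
    a,d,p=cap(n,n+'0'); W=cloud(d,p); np.save('pics/%s0W.npy'%n,W); print(n,np.linalg.inv(p['extrinsics'])[:3,3])
o=env.get_obs();print({k:np.round(v,3) for k,v in o.items()})
a=cv2.imread('pics/top0.png');
E
```

```text
top [ 0.3148458  -0.00430911  1.67352196]
side [-0.06607456 -1.56383177  0.69038546]
{'time': np.float64(0.1), 'joint_positions': array([ 1.081,  0.468, -0.012,  1.603,  0.006,  1.071, -0.056]), 'joint_velocities': array([-0.001, -0.004,  0.002, -0.001, -0.001, -0.   ,  0.001]), 'effort': array([ 0.0000e+00, -5.2165e+01, -1.3000e-02, -2.4437e+01, -5.7000e-02,
        1.4000e-02,  0.0000e+00]), 'ee_pos': array([ 0.281, -0.586,  0.214]), 'ee_rot': array([-3.14 ,  0.   ,  0.447]), 'wrist_force': array([-0.428,  0.135, -0.504]), 'wrist_torque': array([-0.012,  0.022, -0.024]), 'grasp_force': np.float64(0.0), 'finger_gap': np.float64(0.092)}
```

View pics/top0.png

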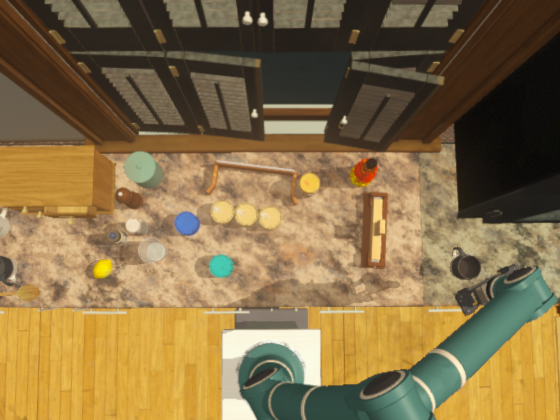

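View pics/side0.png

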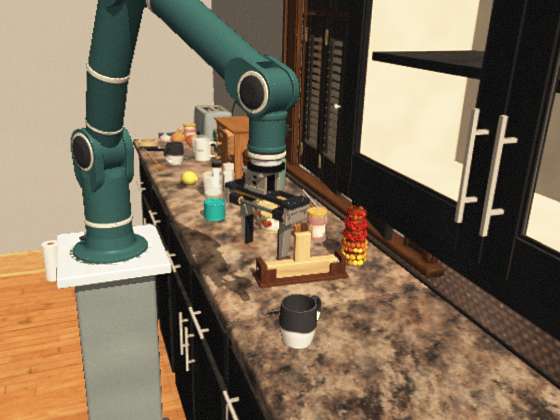

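Top view: the row is the three yellow-topped tins at (222,212), (246,215) and (270,218). The bay is at (255,175), its mouth facing down the picture. Look-alikes are the blue tin (187,223) and turquoise tin (221,266). The jam jar is at (310,183), the tumbler at about (152,251), the flask at (365,172), and the stand with the pusher at (375,230).

Run:
```python
from h import *
W=np.load('pics/top0W.npy'); a=cv2.imread('pics/top0.png')
def pts(u0,u1,v0,v1,z0,z1):
    w=W[v0:v1,u0:u1].reshape(-1,3); return w[(w[:,2]>z0)&(w[:,2]<z1)]
for n,b in dict(l=(209,234,200,225),m=(234,258,203,228),r=(258,283,206,231)).items():
    q=pts(*b,.045,.075).astype(np.float32); c,r=cv2.minEnclosingCircle(q[:,:2]); print(n,len(q),q.mean(0),c,r)
for n,b,z in (('handle',(360,395,190,270),(.10,.16)),('bar+blocks',(355,395,185,275),(.04,.075)),('stand',(355,395,185,275),(.006,.09)),('bar',(355,395,185,275),(.044,.056)),('stoprail',(205,305,150,205),(.055,.08)),('wallsL',(200,222,165,200),(.025,.05)),('wallsR',(288,300,170,210),(.025,.05))):
    q=pts(*b,*z).astype(np.float32)
    if len(q): print(n,len(q),q.mean(0),cv2.minAreaRect(q[:,:2]*1000))
for n,(u,v) in dict(jar=(310,183),tumb=(152,251),flask=(368,165),blue=(187,223),turq=(221,266)).items(): print(n,np.nanmean(W[v-2:v+3,u-2:u+3].reshape(-1,3),0))
c=a[145:285,170:400]; cv2.imwrite('pics/c1.png',cv2.resize(c,None,fx=3.4,fy=3.4,interpolation=cv2.INTER_CUBIC))
```

```text
Traceback (most recent call last):
cv2.error: OpenCV(4.12.0) /io/opencv/modules/imgproc/src/shapedescr.cpp:201: error: (-215:Assertion failed) count >= 0 && (depth == CV_32F || depth == CV_32S) in function 'minEnclosingCircle'
```

```bash
cat > m.py <<'E'
from h import *
W=np.load('pics/top0W.npy'); a=cv2.imread('pics/top0.png')
print(W[280,150],W[215,246],W[229,300],np.load('pics/top0.npz')['d'][215,246])
def pts(u0,u1,v0,v1,z0,z1):
    w=W[v0:v1,u0:u1].reshape(-1,3); return w[(w[:,2]>z0)&(w[:,2]<z1)]
for n,b in dict(l=(209,234,200,225),m=(234,258,203,228),r=(258,283,206,231)).items():
    q=np.ascontiguousarray(pts(*b,.045,.075),np.float32)
    if len(q): c,r=cv2.minEnclosingCircle(q[:,:2].copy()); print(n,len(q),q.mean(0),c,r)
for n,b,z in (('handle',(360,395,190,270),(.10,.16)),('bar+blocks',(355,395,185,275),(.04,.075)),('stand',(355,395,185,275),(.006,.09)),('bar',(355,395,185,275),(.044,.056)),('stoprail',(205,305,150,205),(.055,.08)),('wallsL',(200,222,165,200),(.025,.05)),('wallsR',(288,300,170,210),(.025,.05))):
    q=pts(*b,*z).astype(np.float32)
    if len(q): print(n,len(q),q.mean(0),cv2.minAreaRect(q[:,:2]*1000))
for n,(u,v) in dict(jar=(310,183),tumb=(152,251),flask=(368,165),blue=(187,223),turq=(221,266)).items(): print(n,np.nanmean(W[v-2:v+3,u-2:u+3].reshape(-1,3),0))
c=a[145:285,170:400]; cv2.imwrite('pics/c1.png',cv2.resize(c,None,fx=3.4,fy=3.4,interpolation=cv2.INTER_CUBIC))
E
python3 m.py
```

```text
[ 0.30947694  0.39869703 -0.00079526] [0.51592409 0.07966552 0.0575159 ] [ 0.47542349 -0.09693633 -0.00272266] 1.6274076
l 418 [0.53025216 0.15833858 0.05432693] (0.5306647419929504, 0.15828463435173035) 0.03782341629266739
m 422 [0.52121484 0.08100227 0.05427618] (0.5213912725448608, 0.08106724172830582) 0.03784279525279999
r 418 [0.5102873  0.00375983 0.05439043] (0.5102365612983704, 0.004238281864672899) 0.03776448592543602
handle 107 [ 0.46997142 -0.34003434  0.12512162] ((470.96832275390625, -341.618408203125), (17.902587890625, 43.374534606933594), 85.983154296875)
bar+blocks 735 [ 0.4679428  -0.34021637  0.05061508] ((471.87109375, -342.66571044921875), (55.730770111083984, 245.23028564453125), 86.04451751708984)
stand 1644 [ 0.46915114 -0.33628032  0.03121072] ((472.50848388671875, -344.0705871582031), (130.64158630371094, 296.0771789550781), 88.1167984008789)
bar 520 [ 0.472195   -0.34066704  0.04973711] ((472.12298583984375, -343.173583984375), (54.8613166809082, 244.65760803222656), 86.01651763916016)
stoprail 385 [0.6794126  0.06197144 0.06798057] ((638.3832397460938, 52.39166259765625), (321.3589172363281, 175.92630004882812), 89.57178497314453)
wallsL 122 [0.63907987 0.1903356  0.03756711] ((641.9537353515625, 189.51193237304688), (20.56344223022461, 102.2979507446289), 72.79710388183594)
wallsR 148 [ 0.61458254 -0.07379624  0.03948978] ((611.4144897460938, -76.59890747070312), (108.49827575683594, 30.24693489074707), 4.985141754150391)
jar [ 0.61195266 -0.12492085  0.09743989]
tumb [0.40422473 0.391233   0.01093126]
flask [ 0.64620726 -0.29103196  0.20124619]
blue [0.49157287 0.26998828 0.05321216]
turq [0.35299729 0.15936223 0.05517936]
```

View pics/c1.png

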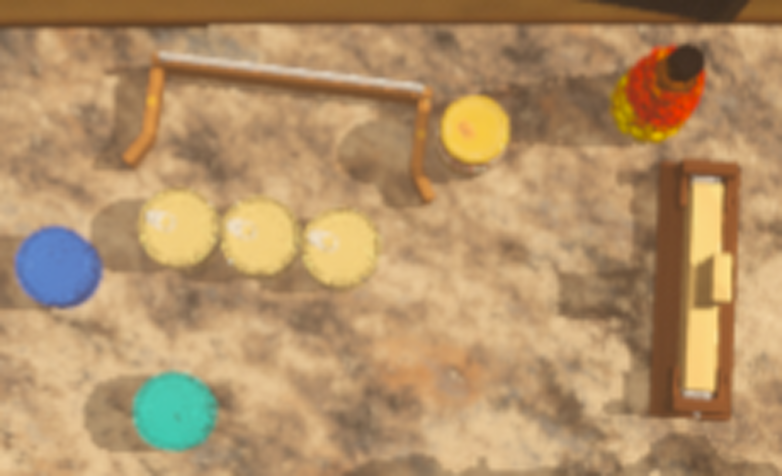

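```bash
cat > bay.py <<'E'
from h import *
import sys
def bay(W,zr=(.055,.072),zw=(.034,.044)):
    w=W.reshape(-1,3); w=w[~np.isnan(w[:,0])]
    reg=(w[:,1]>-.11)&(w[:,1]<.24)&(w[:,0]>.56)&(w[:,0]<.72)
    w=w[reg]
    q=w[(w[:,2]>zr[0])&(w[:,2]<zr[1])&(np.abs(w[:,0]-(.663+.115*(w[:,1]-.06)))<.03)&(w[:,1]>-.07)]
    def fit(q,ax):
        for k in range(6):
            c=np.polyfit(q[:,1-ax],q[:,ax],1); r=q[:,ax]-np.polyval(c,q[:,1-ax]); q=q[np.abs(r)<max(.003,1.5*r.std())]
        return c,q,r
    c,q2,r=fit(q,0); yaw=-np.arctan(c[0]); print('rail n',len(q2),'yaw deg',np.degrees(yaw),'x@y=.06',np.polyval(c,.06),'res',r.std(),'y ends',q2[:,1].min(),q2[:,1].max())
    X=np.array([np.cos(yaw),np.sin(yaw)]);Y=np.array([-X[1],X[0]]); o=np.array([np.polyval(c,.06),.06])
    p=(w[:,:2]-o)@np.stack([X,Y],1); return w,p,o,X,Y
if __name__=='__main__':
    W=np.load(sys.argv[1]); w,p,o,X,Y=bay(W)
    s=(w[:,2]>.030)&(w[:,2]<.050)
    print('X',X,'o',o)
    for x0 in np.arange(-.11,.015,.01):
        m=s&(p[:,0]>x0)&(p[:,0]<x0+.01); l=m&(p[:,1]>.09); r=m&(p[:,1]<-.09)&(p[:,1]>-.155)
        f=lambda k:np.round([p[k,1].min(),p[k,1].max(),k.sum()],4) if k.any() else None
        print(round(x0,3),f(l),f(r))
    for x0 in np.arange(-.02,.02,.004):
        m=(p[:,0]>x0)&(p[:,0]<x0+.004)&(abs(p[:,1])<.1); print(round(x0,3),np.round(np.median(w[m,2]),4),end=' ')
    T=np.array([[.5305,.1583],[.5213,.081],[.5103,.004]])
    print('\ntins in bay',(T-o)@np.stack([X,Y],1))
E
python3 bay.py pics/top0W.npy
```

```text
rail n 128 yaw deg -7.567324962457283 x@y=.06 0.6795497408469725 res 0.00169094754632934 y ends -0.0697704972156894 0.17782627604262086
X [ 0.9912908  -0.13169109] o [0.67954974 0.06      ]
-0.11 [0.1327 0.1402 3.    ] None
-0.1 [ 0.127  0.14  14.   ] [-0.1536 -0.1431 10.    ]
-0.09 [ 0.1192  0.1388 14.    ] [-0.1528 -0.1386 14.    ]
-0.08 [ 0.1175  0.1309 12.    ] [-0.1479 -0.1345 11.    ]
-0.07 [ 0.1157  0.1279 12.    ] [-0.1434 -0.1361  9.    ]
-0.06 [ 0.1165  0.1268 13.    ] [-0.1454 -0.135  12.    ]
-0.05 [ 0.1174  0.1276 10.    ] [-0.1441 -0.1341 11.    ]
-0.04 [ 0.1156  0.1268 12.    ] [-0.1455 -0.1356 10.    ]
-0.03 [ 0.1168  0.1276 11.    ] [-0.1452 -0.1345 12.    ]
-0.02 [0.1183 0.1264 9.    ] [-0.1438 -0.1341 10.    ]
-0.01 [ 0.0929  0.1269 31.    ] [-0.1451 -0.0921 43.    ]
-0.0 [0.0911 0.1278 7.    ] [-0.1446 -0.1018 10.    ]
0.01 None None
-0.02 -0.0002 -0.016 -0.0008 -0.012 -0.0009 -0.008 0.022 -0.004 0.0498 0.0 0.0601 0.004 0.0562 0.008 nan 0.012 nan 0.016 0.0005 
tins in bay [[-1.60696872e-01  7.78153629e-02]
 [-1.59637026e-01 -2.29742284e-05]
 [-1.60401010e-01 -7.78009681e-02]]
  return _methods._mean(a, axis=axis, dtype=dtype,
  ret = ret.dtype.type(ret / rcount)
```

```bash
cat >> h.py <<'E'
from scipy.spatial.transform import Rotation as Ro
def go(p,yawdeg):
    o=env.get_obs(); R=Ro.from_euler('xyz',o['ee_rot']); T=Ro.from_euler('xyz',[np.pi,0,np.radians(yawdeg)])
    print('t',round(float(o['time']),2),'pos',np.round(o['ee_pos'],4),'rpy',np.round(np.degrees(o['ee_rot']),2),'F',np.round(o['wrist_force'],1),'gap',np.round(o['finger_gap'],4))
    print('linear cm',np.round(R.inv().apply(np.array(p)-o['ee_pos'])*100,2),'rot deg',np.round(np.degrees((R.inv()*T).as_rotvec()),2))
E
python3 - <<'E'
from h import *
go([.471,-.342,.20],-4)
W=np.load('pics/top0W.npy').reshape(-1,3)
for z in (.08,.15,.25,.4,.6,.9):
    m=(W[:,2]>z)&(W[:,2]<z+.3)&(abs(W[:,1])<.3)&(W[:,0]>.68); print(z,np.nanmin(W[m,0]) if m.any() else None)
E
```

```text
t 0.1 pos [ 0.2806 -0.5858  0.2138] rpy [-179.91    0.     25.6 ] F [-0.4  0.1 -0.5] gap 0.0918
linear cm [ 27.7  -13.76   1.39] rot deg [-0.08  0.03 29.6 ]
0.08 0.6803965076810128
0.15 0.7132733244648106
0.25 0.7132733244648106
0.4 0.7135880680386872
0.6 0.7244539578175172
0.9 0.7639610079216244
```

```bash
python3 -m crank '[{"rotation":[0,0,30],"linear":[27.7,-13.8,1.4],"hand":0},{"rotation":[0,0,30],"linear":[27.7,-13.8,1.4],"hand":0},{"rotation":[0,0,30],"linear":[27.7,-13.8,1.4],"hand":0},{"rotation":[0,0,30],"linear":[27.7,-13.8,1.4],"hand":0},{"rotation":[0,0,30],"linear":[27.7,-13.8,1.4],"hand":0},{"rotation":[0,0,30],"linear":[27.7,-13.8,1.4],"hand":0},{"rotation":[0,0,30],"linear":[27.7,-13.8,1.4],"hand":0},{"rotation":[0,0,30],"linear":[27.7,-13.8,1.4],"hand":0}]' 40
python3 - <<'E'
from h import *
go([.471,-.342,.20],-4)
a,d,p=cap('wrist','w1'); W=cloud(d,p); np.save('pics/w1W.npy',W)
w=W.reshape(-1,3)
near=(abs(w[:,0]-.47)<.15)&(abs(w[:,1]+.34)<.1)
for n,z in (('handle',(.115,.14)),('bar',(.044,.055)),('blocks',(.055,.065))):
    m=near&(w[:,2]>z[0])&(w[:,2]<z[1]); q=w[m].astype(np.float32)
    if len(q)>5: print(n,len(q),q.mean(0),cv2.minAreaRect(q[:,:2].copy()*1000))
E
```

```text
time: 1.1
ee_pos: [0.4697, -0.3438, 0.2005]
ee_rot: [3.141, 0.001, -0.08]
wrist_force: [0.7, -0.1, -0.7]
finger_gap: 0.0919
grasp_force: 0.0
t 1.1 pos [ 0.4697 -0.3438  0.2005] rpy [ 1.7997e+02  4.0000e-02 -4.5800e+00] F [ 0.7 -0.1 -0.7] gap 0.0919
linear cm [ 0.11 -0.19  0.05] rot deg [ 0.03  0.04 -0.58]
handle 1462 [ 0.47570676 -0.34396416  0.12992445] ((473.58477783203125, -343.6474304199219), (17.813358306884766, 43.52256774902344), 85.59354400634766)
bar 5333 [ 0.4860171  -0.3446085   0.05020258] ((492.2784423828125, -342.29046630859375), (259.3018493652344, 77.89092254638672), 2.7352616786956787)
blocks 1974 [ 0.50088423 -0.34557146  0.05922021] ((486.65545654296875, -343.380859375), (269.3954162597656, 78.35616302490234), 2.2521021366119385)
```

View pics/w1.png

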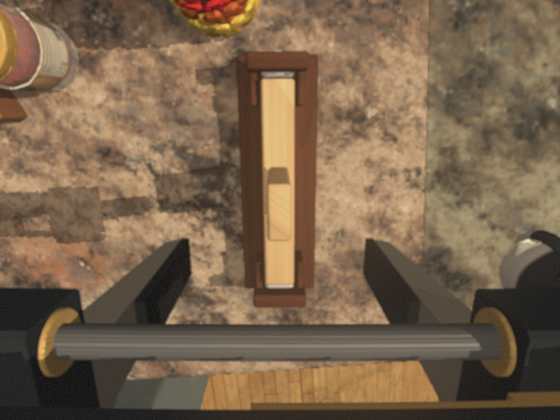

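The wrist view shows the pusher handle at (280,210), centred between the fingers, with the flask (215,10) and jar (30,50) clear of it. I'll descend and grip.

```bash
python3 -m crank '[{"rotation":[0,0,0],"linear":[0.4,0,6],"hand":0},{"rotation":[0,0,0],"linear":[0.4,0,10],"hand":0},{"rotation":[0,0,0],"linear":[0.4,0,11.4],"hand":0},{"rotation":[0,0,0],"linear":[0.4,0,11.4],"hand":1},{"rotation":[0,0,0],"linear":[0.4,0,11.4],"hand":1},{"rotation":[0,0,0],"linear":[0.4,0,11.4],"hand":1},{"rotation":[0,0,0],"linear":[0.4,0,11.4],"hand":1},{"rotation":[0,0,0],"linear":[0.4,0,11.4],"hand":1}]' 60
```

```text
time: 2.15
ee_pos: [0.4752, -0.3425, 0.0871]
ee_rot: [3.141, -0.001, -0.077]
wrist_force: [0.1, -0.0, -0.2]
finger_gap: 0.0439
grasp_force: 0.0
```

```bash
python3 -m crank '[{"rotation":[0,0,0],"linear":[0,0,0],"hand":1},{"rotation":[0,0,0],"linear":[0,0,0],"hand":1},{"rotation":[0,0,0],"linear":[0,0,0],"hand":1},{"rotation":[0,0,0],"linear":[0,0,0],"hand":1},{"rotation":[0,0,0],"linear":[0,0,0],"hand":1},{"rotation":[0,0,0],"linear":[0,0,0],"hand":1}]' 60
```

```text
time: 2.9
ee_pos: [0.4749, -0.3428, 0.0865]
ee_rot: [3.141, 0.0, -0.077]
wrist_force: [-0.5, -2.4, -3.5]
finger_gap: 0.0178
grasp_force: 60.0
```

```bash
python3 -m crank '[{"rotation":[0,0,0],"linear":[0,0,-0.5],"hand":1},{"rotation":[0,0,0],"linear":[0,0,-1],"hand":1},{"rotation":[0,0,0],"linear":[0,0,-1.5],"hand":1},{"rotation":[0,0,0],"linear":[0,0,-2.2],"hand":1},{"rotation":[0,0,0],"linear":[0,0,-4],"hand":1},{"rotation":[0,0,0],"linear":[0,0,-6],"hand":1},{"rotation":[0,0,0],"linear":[0,0,-7.5],"hand":1},{"rotation":[0,0,0],"linear":[0,0,-7.5],"hand":1}]' 60
python3 - <<'E'
from h import *
a,d,p=cap('wrist','w2'); W=cloud(d,p); w=W.reshape(-1,3)
o=env.get_obs(); near=(abs(w[:,0]-.47)<.15)&(abs(w[:,1]+.34)<.1)
m=near&(w[:,2]>.19)&(w[:,2]<.22); q=w[m].astype(np.float32); print(q.mean(0),cv2.minAreaRect(q[:,:2].copy()*1000))
m=(abs(w[:,0]-.475)<.1)&(abs(w[:,1]+.343)<.03)&(w[:,2]>.1)&(w[:,2]<.15); q=w[m].astype(np.float32); print(len(q),q.mean(0),cv2.minAreaRect(q[:,:2].copy()*1000))
# bar tilt: fit z over x
print('tilt',np.degrees(np.arctan(np.polyfit(q[:,0],q[:,2],1)[0])))
go([.436,.092,.16],82.4)
E
```

```text
time: 3.9
ee_pos: [0.4761, -0.3423, 0.1636]
ee_rot: [3.141, -0.003, -0.077]
wrist_force: [-0.2, -0.6, -2.6]
finger_gap: 0.0177
grasp_force: 60.0
[ 0.48507702 -0.3414709   0.20673327] ((483.2597961425781, -344.08563232421875), (38.90294647216797, 41.63913345336914), 30.998619079589844)
7829 [ 0.5273362  -0.34466296  0.12850635] ((474.8327941894531, -340.6422424316406), (30.137245178222656, 199.29510498046875), 85.6358871459961)
tilt -0.3511231723399935
t 3.95 pos [ 0.4753 -0.342   0.1624] rpy [-1.8e+02 -6.0e-02 -4.4e+00] F [ 0.1  0.8 -1.8] gap 0.0178
linear cm [ -7.25 -42.97   0.24] rot deg [ 4.00e-02 -5.00e-02 -8.68e+01]
```

View pics/w2.png

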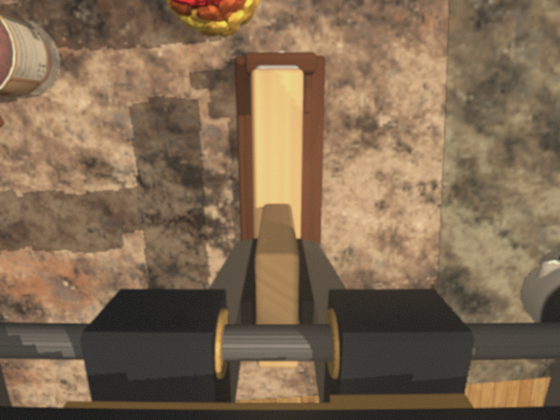

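The pusher is out of the stand and upright: handle at (277,240), bar (278,150) level. Now I'll carry it round behind the row.

```bash
python3 -m crank '[{"rotation":[0,0,-8],"linear":[-1.5,-3,0],"hand":1},{"rotation":[0,0,-18],"linear":[-3,-8,0],"hand":1},{"rotation":[0,0,-28],"linear":[-4,-14,0],"hand":1},{"rotation":[0,0,-38],"linear":[-5,-20,0],"hand":1},{"rotation":[0,0,-48],"linear":[-6,-26,0],"hand":1},{"rotation":[0,0,-58],"linear":[-7,-32,0],"hand":1},{"rotation":[0,0,-68],"linear":[-8,-37,0],"hand":1},{"rotation":[0,0,-78],"linear":[-8,-41,0],"hand":1}]' 60
python3 - <<'E'
from h import *
go([.436,.092,.16],82.4)
E
```

```text
time: 4.95
ee_pos: [0.4252, 0.0746, 0.1612]
ee_rot: [-3.14, 0.001, 1.292]
wrist_force: [1.2, -0.6, -2.3]
finger_gap: 0.0175
grasp_force: 60.0
t 4.95 pos [0.4252 0.0746 0.1612] rpy [-1.7991e+02  4.0000e-02  7.4020e+01] F [ 1.2 -0.6 -2.3] gap 0.0175
linear cm [1.97 0.56 0.12] rot deg [-0.09  0.03 -8.38]
```

```bash
python3 -m crank '[{"rotation":[0,0,-8.4],"linear":[2,0.6,0],"hand":1},{"rotation":[0,0,-8.4],"linear":[2,0.6,0],"hand":1},{"rotation":[0,0,-8.4],"linear":[2,0.6,0],"hand":1}]' 60
cat > look.py <<'E'
from h import *
import sys
from bay import bay
n,cam=sys.argv[1],sys.argv[2]
go([.436,.092,.16],82.4)
a,d,p=cap(cam,n); W=cloud(d,p); np.save('pics/%sW.npy'%n,W); w=W.reshape(-1,3); w=w[~np.isnan(w[:,0])]
q=w[(w[:,2]>.050)&(w[:,2]<.064)&(w[:,0]>.45)&(w[:,0]<.66)&(w[:,1]>-.06)&(w[:,1]<.22)]
from scipy.cluster.hierarchy import fcluster
im=np.zeros((300,300),np.uint8); ij=((q[:,:2]-[.45,-.06])*1000).astype(int); im[ij[:,0],ij[:,1]]=1
np.save('pics/%sq.npy'%n,q)
cv2.imwrite('pics/%sg.png'%n,im*255)
E
python3 look.py w3 wrist; python3 bay.py pics/w3W.npy 2>/dev/null
```

```text
time: 5.32
ee_pos: [0.4372, 0.0889, 0.161]
ee_rot: [-3.14, 0.001, 1.428]
wrist_force: [0.2, -0.9, -2.4]
finger_gap: 0.0177
grasp_force: 60.0
t 5.33 pos [0.4372 0.0889 0.161 ] rpy [-1.7989e+02  6.0000e-02  8.1810e+01] F [ 0.2 -0.9 -2.4] gap 0.0177
linear cm [ 0.29 -0.17  0.1 ] rot deg [-0.11  0.06 -0.59]
rail n 319 yaw deg -5.957576551469637 x@y=.06 0.6772764790773419 res 0.0010955020499779733 y ends -0.0510730973640314 0.002653598683519387
X [ 0.99459902 -0.10379206] o [0.67727648 0.06      ]
-0.11 None None
-0.1 [1.301e-01 1.446e-01 2.210e+02] None
-0.09 [1.234e-01 1.434e-01 3.170e+02] None
-0.08 [1.180e-01 1.364e-01 3.050e+02] None
-0.07 [1.159e-01 1.306e-01 2.360e+02] None
-0.06 [1.158e-01 1.280e-01 2.180e+02] None
-0.05 [1.159e-01 1.274e-01 2.140e+02] None
-0.04 [1.149e-01 1.272e-01 2.220e+02] None
-0.03 [1.149e-01 1.268e-01 2.040e+02] None
-0.02 [1.148e-01 1.268e-01 1.640e+02] None
-0.01 [0.1146 0.115  7.    ] [-1.334e-01 -9.010e-02  5.960e+02]
-0.0 None [-1.232e-01 -9.000e-02  1.770e+02]
0.01 None None
-0.02 0.0008 -0.016 0.0008 -0.012 0.0008 -0.008 0.0016 -0.004 0.0241 0.0 0.0249 0.004 0.0456 0.008 0.0446 0.012 nan 0.016 nan 
tins in bay [[-0.1561865   0.08253485]
 [-0.15731369  0.00469746]
 [-0.16026229 -0.07302838]]
```

View pics/w3.png

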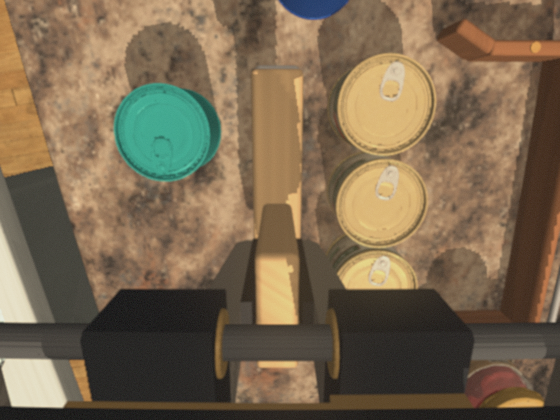

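The wrist view shows the tins at (385,103), (381,203) and (376,290), with the bar to the left of them. The bay's left wall is at (510,45), the stop at (540,180), and turquoise tin is at (165,130), clear of the bar.

```bash
cat > fit.py <<'E'
from h import *
from scipy.optimize import least_squares
def circ(W,c0,z=(.052,.064),free=True):
    # rim fit: best-covering disc of r=37.5 via enclosing circle
    w=W.reshape(-1,3); m=(w[:,2]>z[0])&(w[:,2]<z[1])&(np.hypot(w[:,0]-c0[0],w[:,1]-c0[1])<.039); q=w[m,:2].astype(np.float32)
    c,r=cv2.minEnclosingCircle(np.ascontiguousarray(q)); return np.round([*c,r],4),len(q)
if __name__=='__main__':
    W=np.load('pics/w3W.npy')
    for c in ([.5305,.158],[.521,.081],[.51,.004]): print(circ(W,c))
    w=W.reshape(-1,3); w=w[~np.isnan(w[:,0])]
    # stop face: scan lines in y
    P=[]
    for y in np.arange(-.05,.18,.01):
        m=(abs(w[:,1]-y)<.005)&(w[:,0]>.62)&(w[:,0]<.72)&(w[:,2]>.03)&(w[:,2]<.05)
        if m.sum()>5: P.append((y,np.percentile(w[m,0],2),m.sum(),w[m,2].max()))
    print(np.round(P,4))
    P=np.array(P); c=np.polyfit(P[:,0],P[:,1],1); print('stop yaw',-np.degrees(np.arctan(c[0])),c,P[:,1]-np.polyval(c,P[:,0]))
    L=[]
    for x in np.arange(.58,.68,.01):
        m=(abs(w[:,0]-x)<.005)&(w[:,1]>.15)&(w[:,1]<.24)&(w[:,2]>.036)&(w[:,2]<.045)
        if m.sum()>5: L.append((x,w[m,1].min(),w[m,1].max()))
    print(np.round(L,4))
E
python3 fit.py
```

```text
(array([0.5318, 0.1558, 0.0379]), 7842)
(array([0.521 , 0.081 , 0.0391]), 6298)
(array([0.5144, 0.0104, 0.0361]), 2588)
[[-5.000e-02  6.597e-01  2.190e+02  4.700e-02]
 [-4.000e-02  6.610e-01  2.260e+02  4.700e-02]
 [-3.000e-02  6.621e-01  2.180e+02  4.780e-02]
 [-2.000e-02  6.637e-01  2.420e+02  4.710e-02]
 [-1.000e-02  6.650e-01  2.360e+02  4.740e-02]
 [ 0.000e+00  6.663e-01  2.550e+02  4.750e-02]
 [ 1.000e-02  6.678e-01  2.570e+02  4.720e-02]
 [ 2.000e-02  6.691e-01  2.650e+02  4.710e-02]
 [ 3.000e-02  6.703e-01  2.630e+02  4.690e-02]
 [ 4.000e-02  6.716e-01  2.530e+02  4.700e-02]
 [ 5.000e-02  6.732e-01  2.260e+02  4.740e-02]
 [ 6.000e-02  6.742e-01  2.150e+02  4.730e-02]
 [ 7.000e-02  6.754e-01  1.890e+02  4.700e-02]
 [ 8.000e-02  6.769e-01  1.640e+02  4.610e-02]
 [ 9.000e-02  6.777e-01  1.430e+02  4.480e-02]
 [ 1.000e-01  6.791e-01  1.260e+02  4.220e-02]
 [ 1.100e-01  6.808e-01  9.600e+01  3.910e-02]
 [ 1.200e-01  6.821e-01  6.800e+01  3.830e-02]
 [ 1.300e-01  6.830e-01  4.100e+01  3.670e-02]
 [ 1.400e-01  6.848e-01  2.000e+01  3.220e-02]]
stop yaw -7.4491596136081615 [0.13074989 0.66630248] [-3.86592664e-05 -3.90754854e-05 -3.08254667e-04 -3.66760562e-05
  2.29271152e-05  2.68436884e-05  1.56388305e-04  1.75127883e-04
  9.05645493e-05  2.99727936e-05  3.40545740e-04  2.51390722e-05
 -9.58550427e-06  1.61501732e-04 -4.14604355e-04 -2.76554972e-04
  8.85959358e-05  8.36321845e-05 -3.06954477e-04  2.29125784e-04]
[[0.6    0.1959 0.2124]
 [0.61   0.1873 0.2092]
 [0.62   0.1828 0.2005]
 [0.63   0.1814 0.1945]
 [0.64   0.1801 0.1926]
 [0.65   0.178  0.1912]
 [0.66   0.177  0.19  ]
 [0.67   0.1758 0.1886]
 [0.68   0.1754 0.1876]]
```

Run:
```python
from h import *
go([.4505,.0904,.0795],82.55)
```

```text
t 5.38 pos [0.4374 0.0888 0.1611] rpy [-1.7992e+02  6.0000e-02  8.1800e+01] F [ 0.2 -0.6 -2.6] gap 0.0176
linear cm [0.36 1.29 8.16] rot deg [-0.08  0.06 -0.75]
```

```bash
python3 -m crank '[{"rotation":[0,0,-0.7],"linear":[0.3,0.8,3],"hand":1},{"rotation":[0,0,-0.7],"linear":[0.4,1.3,6],"hand":1},{"rotation":[0,0,-0.7],"linear":[0.4,1.3,7.7],"hand":1},{"rotation":[0,0,-0.7],"linear":[0.4,1.3,8.2],"hand":1},{"rotation":[0,0,-0.7],"linear":[0.4,1.3,8.2],"hand":1},{"rotation":[0,0,-0.7],"linear":[0.4,1.3,8.2],"hand":1}]' 60
cat > st.py <<'E'
from h import *
o=env.get_obs(); P=o['ee_pos']; print('t',o['time'],'XY',round(P[0]*.9916-P[1]*.1297,4),round(P[0]*.1297+P[1]*.9916,4),'z',round(P[2],4),'yaw',round(np.degrees(o['ee_rot'][2]),2),'F',np.round(o['wrist_force'],1))
E
python3 st.py
```

```text
time: 6.12
ee_pos: [0.4522, 0.0923, 0.0804]
ee_rot: [3.14, -0.0, 1.443]
wrist_force: [0.4, 1.0, -2.5]
finger_gap: 0.0176
grasp_force: 60.0
t 6.125 XY 0.4364 0.1501 z 0.0804 yaw 82.69 F [ 0.4  1.  -2.5]
```

```bash
python3 -m crank '[{"rotation":[0,0,0.1],"linear":[0,0.8,0],"hand":1},{"rotation":[0,0,0.1],"linear":[0,1.5,0],"hand":1},{"rotation":[0,0,0.1],"linear":[0,2.0,0],"hand":1},{"rotation":[0,0,0.1],"linear":[-0.1,2.7,0],"hand":1},{"rotation":[0,0,0.1],"linear":[-0.2,3.5,0],"hand":1},{"rotation":[0,0,0.1],"linear":[-0.3,4.3,0],"hand":1},{"rotation":[0,0,0.1],"linear":[-0.4,5.1,0],"hand":1},{"rotation":[0,0,0.1],"linear":[-0.5,5.9,0],"hand":1}]' 60
python3 st.py
cat > tins.py <<'E'
from h import *
import sys
n=sys.argv[1]; X0=float(sys.argv[2]); Y0=float(sys.argv[3])
a,d,p=cap('top',n); W=cloud(d,p); w=W.reshape(-1,3); w=w[~np.isnan(w[:,0])]
A=np.array([[.9916,-.1297],[.1297,.9916]]); s=w[:,:2]@A.T
for dy in (.0775,0,-.0775):
    c=np.array([X0,Y0+dy])
    for k in range(5):
        m=(w[:,2]>.050)&(w[:,2]<.066)&(np.hypot(*(s-c).T)<.0385); 
        if m.sum()<10: break
        cc,r=cv2.minEnclosingCircle(np.ascontiguousarray(s[m],dtype=np.float32)); c=np.array(cc)
    print(m.sum(),np.round(c,4),round(r,4))
E
python3 tins.py t1 .5435 .144
```

```text
time: 7.12
ee_pos: [0.5049, 0.0803, 0.0787]
ee_rot: [-3.132, 0.002, 1.442]
wrist_force: [-10.9, 1.9, 5.5]
finger_gap: 0.0175
grasp_force: 60.0
t 7.125 XY 0.4903 0.1451 z 0.0787 yaw 82.65 F [-10.9   1.9   5.5]
56 [0.5431 0.2329] 0.0353
3 [0.5435 0.144 ] 0.0353
345 [0.5415 0.0678] 0.0378
```

Run:
```python
from h import *
a,d,p=cap('wrist','w4'); W=cloud(d,p); np.save('pics/w4W.npy',W); w=W.reshape(-1,3);w=w[~np.isnan(w[:,0])]
A=np.array([[.9916,-.1297],[.1297,.9916]]); s=w[:,:2]@A.T
m=(abs(s[:,0]-.49)<.022)&(s[:,1]>.16)&(s[:,1]<.25)&(w[:,2]>.03)&(w[:,2]<.06)
for y in (.18,.2,.22,.24):
    k=m&(abs(s[:,1]-y)<.006); print(y,'bar X',np.percentile(s[k,0],[1,99]).round(4),'z slope dX deg',round(np.degrees(np.arctan(np.polyfit(s[k,0],w[k,2],1)[0])),2),'z',w[k,2].mean().round(4))
m=(w[:,2]>.09)&(w[:,2]<.14)&(abs(s[:,0]-.49)<.03)&(abs(s[:,1]-.145)<.03)
from fit import circ
for Y in (.2205,.1425): c=A.T@[.5435,Y]; print(A@circ(W,c)[0][:2])
```

```text
0.18 bar X [0.4778 0.507 ] z slope dX deg 0.04 z 0.0431
0.2 bar X [0.4781 0.5073] z slope dX deg 0.59 z 0.0432
0.22 bar X [0.4779 0.5117] z slope dX deg 13.33 z 0.0447
0.24 bar X [0.4776 0.5114] z slope dX deg 4.23 z 0.0431
[0.5451453 0.221177 ]
[0.54556096 0.14397532]
```

View pics/w4.png

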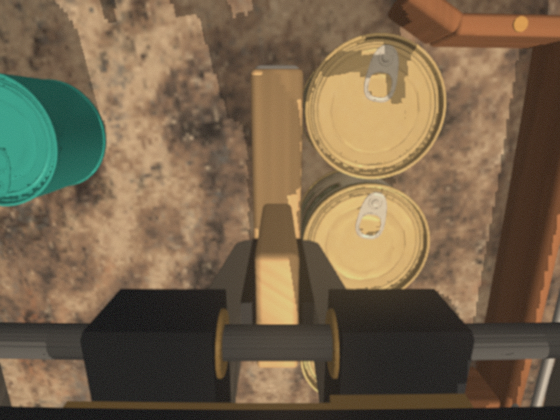

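The bar is level and touching all three tins. The tins at (375,105) and (370,235) stand upright and closed up, with the left flare at (415,20) clear. Pushing on.

```bash
python3 -m crank '[{"rotation":[0,0,0.1],"linear":[-0.1,0.8,-0.1],"hand":1},{"rotation":[0,0,0.1],"linear":[-0.2,1.6,-0.1],"hand":1},{"rotation":[0,0,0.1],"linear":[-0.3,2.4,-0.1],"hand":1},{"rotation":[0,0,0.1],"linear":[-0.4,3.2,-0.1],"hand":1},{"rotation":[0,0,0.1],"linear":[-0.5,4.0,-0.1],"hand":1},{"rotation":[0,0,0.1],"linear":[-0.6,4.8,-0.1],"hand":1},{"rotation":[0,0,0.1],"linear":[-0.6,5.6,-0.1],"hand":1},{"rotation":[0,0,0.1],"linear":[-0.6,6.2,-0.1],"hand":1}]' 60
python3 st.py
cat > wt.py <<'E'
from h import *
from fit import circ
import sys
n=sys.argv[1]; xt=float(sys.argv[2]); ys=eval(sys.argv[3])
a,d,p=cap('wrist',n); W=cloud(d,p); np.save('pics/%sW.npy'%n,W)
A=np.array([[.9916,-.1297],[.1297,.9916]])
for Y in ys: c=A.T@[xt,Y]; r=circ(W,c); print((A@r[0][:2]).round(4),r[0][2],r[1])
E
python3 wt.py w5 .6045 '(.2155,.138)'
```

```text
time: 8.22
ee_pos: [0.5707, 0.0657, 0.0806]
ee_rot: [-3.141, 0.0, 1.44]
wrist_force: [-4.3, 2.0, -3.3]
finger_gap: 0.0178
grasp_force: 60.0
t 8.225 XY 0.5573 0.1392 z 0.0806 yaw 82.49 F [-4.3  2.  -3.3]
[0.6047 0.2156] 0.0391 14343
[0.6093 0.1402] 0.0376 9368
```

```bash
python3 -m crank '[{"rotation":[0,0,0],"linear":[-0.1,0.3,0],"hand":1},{"rotation":[0,0,0],"linear":[-0.1,0.6,0],"hand":1},{"rotation":[0,0,0],"linear":[-0.1,0.9,0],"hand":1},{"rotation":[0,0,0],"linear":[-0.1,1.1,0],"hand":1},{"rotation":[0,0,0],"linear":[-0.1,1.2,0],"hand":1},{"rotation":[0,0,0],"linear":[-0.1,1.2,0],"hand":1}]' 60
python3 st.py
```

```text
time: 9.02
ee_pos: [0.5811, 0.0636, 0.0807]
ee_rot: [-3.14, 0.0, 1.44]
wrist_force: [-6.1, 1.2, -0.9]
finger_gap: 0.0176
grasp_force: 60.0
t 9.025 XY 0.568 0.1385 z 0.0807 yaw 82.53 F [-6.1  1.2 -0.9]
```

```bash
python3 -m crank '[{"rotation":[0,0,0],"linear":[0,0.2,0],"hand":1},{"rotation":[0,0,0],"linear":[0,0.3,0],"hand":1},{"rotation":[0,0,0],"linear":[0,0.4,0],"hand":1},{"rotation":[0,0,0],"linear":[0,0.4,0],"hand":1}]' 60
python3 st.py; python3 wt.py w6 .622 '(.2155,.138)'
```

```text
time: 9.52
ee_pos: [0.5843, 0.0632, 0.0808]
ee_rot: [-3.139, 0.001, 1.44]
wrist_force: [-6.9, 1.3, -0.5]
finger_gap: 0.0176
grasp_force: 60.0
t 9.525 XY 0.5712 0.1385 z 0.0808 yaw 82.52 F [-6.9  1.3 -0.5]
[0.622  0.2155] 0.0391 15448
[0.6242 0.1401] 0.038 10200
```

```bash
python3 -m crank '[{"rotation":[0,0,0],"linear":[0,0.1,0],"hand":1},{"rotation":[0,0,0],"linear":[0,0.2,0],"hand":1},{"rotation":[0,0,0],"linear":[0,0.3,0],"hand":1},{"rotation":[0,0,0],"linear":[0,0.3,0],"hand":1}]' 60
python3 st.py
```

```text
time: 10.07
ee_pos: [0.5847, 0.0633, 0.0806]
ee_rot: [-3.133, 0.002, 1.441]
wrist_force: [-14.2, 2.2, 6.4]
finger_gap: 0.018
grasp_force: 60.0
t 10.075 XY 0.5715 0.1386 z 0.0806 yaw 82.54 F [-14.2   2.2   6.4]
```

```bash
python3 -m crank '[{"rotation":[0,0,0],"linear":[0,0.2,0],"hand":1},{"rotation":[0,0,0],"linear":[0,0.3,0],"hand":1},{"rotation":[0,0,0],"linear":[0,0.3,0],"hand":1}]' 60
python3 st.py
python3 - <<'E'
from h import *
a,d,p=cap('wrist','w7'); W=cloud(d,p); np.save('pics/w7W.npy',W); w=W.reshape(-1,3);w=w[~np.isnan(w[:,0])]
A=np.array([[.9916,-.1297],[.1297,.9916]]); s=w[:,:2]@A.T
for Y in (.2155,.138,.061):
    k=(abs(s[:,1]-Y)<.004)&(w[:,2]>.05)&(w[:,2]<.064)&(s[:,0]>.55)
    j=(abs(s[:,1]-Y)<.004)&(w[:,2]>.02)&(w[:,2]<.0475)&(s[:,0]>.64)
    print(Y,'tin X',np.percentile(s[k,0],[1,99]).round(4) if k.any() else None,'stop',np.percentile(s[j,0],2).round(4) if j.any() else None)
m=(w[:,2]>.036)&(w[:,2]<.05)&(s[:,0]<.59)&(s[:,1]>.16)&(s[:,1]<.24)&(s[:,0]>.54)
for y in (.18,.2,.22): 
    k=m&(abs(s[:,1]-y)<.006); print('bar back',np.percentile(s[k,0],[1]).round(4))
E
```

```text
time: 10.45
ee_pos: [0.585, 0.0633, 0.0805]
ee_rot: [-3.128, 0.003, 1.441]
wrist_force: [-19.9, 3.1, 12.1]
finger_gap: 0.0175
grasp_force: 60.0
t 10.45 XY 0.5719 0.1386 z 0.0805 yaw 82.56 F [-19.9   3.1  12.1]
0.2155 tin X [0.5875 0.6656] stop 0.6674
0.138 tin X [0.5899 0.6652] stop 0.6675
0.061 tin X None stop None
bar back [0.5573]
bar back [0.557]
bar back [0.5569]
```

View pics/w7.png

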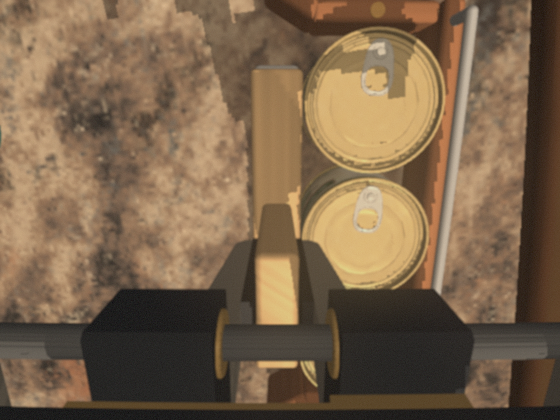

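The tins at (375,98) and (367,235) sit tight against the stop, and the wrist force shows they're seated. Next I'll back off, set the pusher down and let go.

```bash
python3 -m crank '[{"rotation":[0,0,0],"linear":[0,-0.4,0],"hand":1},{"rotation":[0,0,0],"linear":[0,-0.9,0],"hand":1},{"rotation":[0,0,0],"linear":[0,-2,0],"hand":1},{"rotation":[0,0,0],"linear":[0,-3,0],"hand":1},{"rotation":[0,0,0],"linear":[0,-3.5,0],"hand":1},{"rotation":[0,0,0],"linear":[0,-3.5,0.2],"hand":1},{"rotation":[0,0,0],"linear":[0,-3.5,0.2],"hand":1}]' 60
python3 st.py
python3 - <<'E'
from h import *
o=env.get_obs(); print(np.degrees(o['ee_rot']))
E
```

```text
time: 11.38
ee_pos: [0.5574, 0.0664, 0.0785]
ee_rot: [3.141, -0.0, 1.44]
wrist_force: [0.6, -0.2, -3.2]
finger_gap: 0.0176
grasp_force: 60.0
t 11.375 XY 0.5441 0.1381 z 0.0785 yaw 82.49 F [ 0.6 -0.2 -3.2]
[ 1.79983160e+02 -5.41670544e-04  8.24854161e+01]
```

```bash
python3 -m crank '[{"rotation":[0,0,0],"linear":[0,0,0.1],"hand":1},{"rotation":[0,0,0],"linear":[0,0,0.2],"hand":1},{"rotation":[0,0,0],"linear":[0,0,0.25],"hand":1},{"rotation":[0,0,0],"linear":[0,0,0.25],"hand":1}]' 60
python3 st.py
```

```text
time: 11.88
ee_pos: [0.5573, 0.0665, 0.0763]
ee_rot: [3.141, 0.0, 1.44]
wrist_force: [-0.2, 0.6, -0.9]
finger_gap: 0.0178
grasp_force: 60.0
t 11.875 XY 0.544 0.1382 z 0.0763 yaw 82.49 F [-0.2  0.6 -0.9]
```

```bash
python3 -m crank '[{"rotation":[0,0,0],"linear":[0,0,0.05],"hand":0.7},{"rotation":[0,0,0],"linear":[0,0,0.05],"hand":0.6},{"rotation":[0,0,0],"linear":[0,0,0.05],"hand":0.55},{"rotation":[0,0,0],"linear":[0,0,0.05],"hand":0.55},{"rotation":[0,0,0],"linear":[0,0,0],"hand":0.55},{"rotation":[0,0,0],"linear":[0,0,-2],"hand":0.55},{"rotation":[0,0,0],"linear":[0,0,-6],"hand":0.55},{"rotation":[0,0,0],"linear":[0,0,-12],"hand":0.55}]' 10
python3 -m crank '[{"rotation":[0,0,0],"linear":[0,-6,-5],"hand":0.55},{"rotation":[0,0,0],"linear":[0,-12,-6],"hand":0.55},{"rotation":[0,0,0],"linear":[0,-18,-6],"hand":0.55},{"rotation":[0,0,0],"linear":[0,-22,-6],"hand":0.55},{"rotation":[0,0,0],"linear":[0,-22,-6],"hand":0.55},{"rotation":[0,0,0],"linear":[0,-22,-6],"hand":0.55}]'
cat > fin.py <<'E'
from h import *
from fit import circ
import sys
n=sys.argv[1]
A=np.array([[.9916,-.1297],[.1297,.9916]])
for cam in ('wrist','top'):
    a,d,p=cap(cam,n+cam); W=cloud(d,p); np.save('pics/%sW.npy'%(n+cam),W)
    for Y in (.2155,.138,.061):
        c=A.T@[.6225,Y]
        try: r=circ(W,c); print(cam,(A@r[0][:2]).round(4),r[0][2],r[1])
        except Exception as e: print(cam,'none')
E
python3 st.py; python3 fin.py f1
```

```text
time: 12.88
ee_pos: [0.5562, 0.0664, 0.1974]
ee_rot: [-3.139, 0.0, 1.44]
wrist_force: [0.1, -0.7, 1.0]
finger_gap: 0.0411
grasp_force: 0.0
time: 13.62
ee_pos: [0.3401, 0.0954, 0.2572]
ee_rot: [3.139, -0.0, 1.44]
wrist_force: [-0.3, 0.3, 0.1]
finger_gap: 0.0411
grasp_force: 0.0
t 13.625 XY 0.3249 0.1387 z 0.2572 yaw 82.5 F [-0.3  0.3  0.1]
wrist [0.618  0.2149] 0.0387 2159
wrist [0.6225 0.138 ] 0.0391 2379
wrist [0.6236 0.0628] 0.0384 2980
top [0.6223 0.2155] 0.0387 284
top [0.622  0.1377] 0.0386 275
top [0.6234 0.0627] 0.0377 270
```

View pics/f1wrist.png

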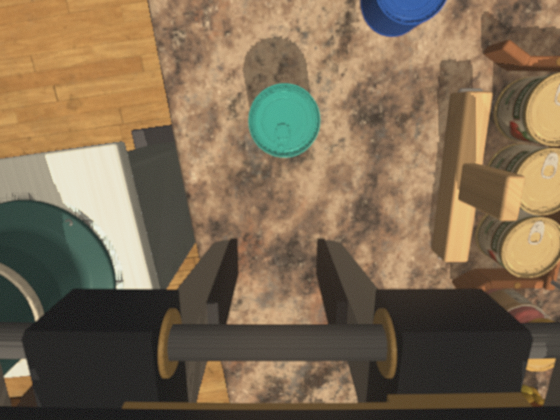

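The pusher stands on its own at (470,180), with three tins home-side of it in the bay. Final check from above.

Run:
```python
from h import *
A=np.array([[.9916,-.1297],[.1297,.9916]])
W=np.load('pics/f1topW.npy'); s=W[...,:2]@A.T; z=W[...,2]
for Y in (.2155,.138,.062):
    m=(z>.052)&(z<.063)&(abs(s[...,1]-Y)<.030)&(s[...,0]>.575)&(s[...,0]<.652); print(Y,m.sum(),'Xmin',np.percentile(s[m][:,0],1).round(4),'Xmean',s[m][:,0].mean().round(4))
    b=(abs(s[...,1]-Y)<.02)&(s[...,0]>.648)&(s[...,0]<.69)&(z>.058); print('  rail X',np.median(s[b][:,0]).round(4))
a=cv2.imread('pics/f1top.png')[145:265,170:330]; cv2.imwrite('pics/c2.png',cv2.resize(a,None,fx=5,fy=5,interpolation=cv2.INTER_CUBIC))
```

```text
0.2155 238 Xmin 0.5873 Xmean 0.6198
  rail X 0.6654
0.138 229 Xmin 0.5869 Xmean 0.62
  rail X 0.6652
0.062 224 Xmin 0.5886 Xmean 0.6209
  rail X 0.6647
```

View pics/c2.png

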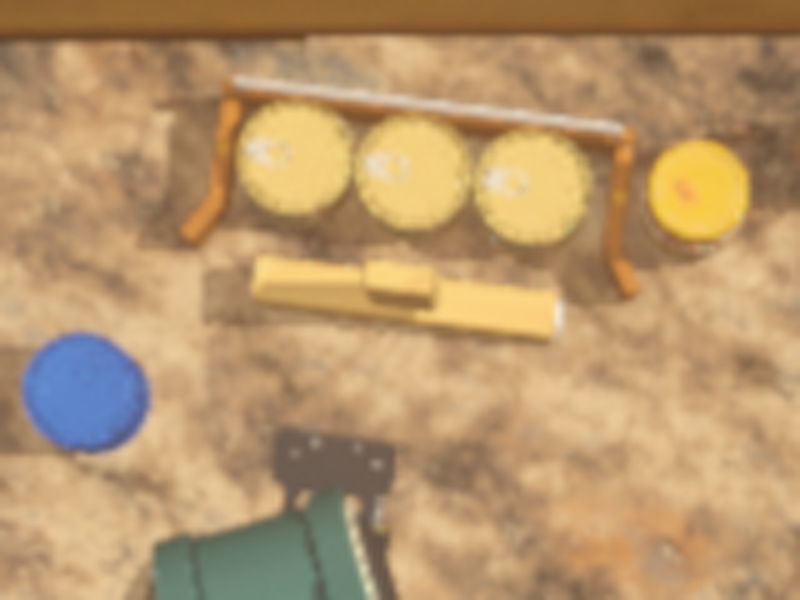

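The top crop shows all three tins against the stop at (295,158), (413,172) and (532,187). The row is closed up, the pusher is upright at (405,297), and the jar (698,190) and blue tin (85,392) haven't moved.

```bash
python3 -c "
from cell import env
print(env.close_job())"
```

```text
the job is handed in; nothing more can be done
None
```

I handed the job in at about 14 s: the last pictures show the three tins against the back stop (to about 1 mm, the limit of my measurement), the row closed up, and the pusher released and standing upright; of the bystanders I rechecked only the jam jar, which hadn't moved.

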